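# Lock a stuck nail-polish bottle in the bottle clamp

## Task

The cap of the stout round polish bottle is stuck. Pick that bottle up, stand it upright on the round rubber pad between the open jaws of the bench clamp (set it down, do not drop it) and let go; then squeeze the clamp's two handles together until the resistance peaks and gives, so that the clamp snaps shut on the bottle and stays locked when you let go. Leave the other three containers standing where they are.

Things in the scene. Friction and masses are not known exactly. Their poses are not given: they have to be found in the camera images.
- round_bottle_mid (a point): The bottle to clamp: stout, round, loose, about 70 g. Grey cylindrical body 34 mm in diameter, 42 mm high; tall black cap 16 mm in diameter from 44 to 84 mm above its foot (its top). The point is on its axis half-way up, 42 mm above its foot; z up along the bottle. Best gripped by the cap, 26 mm above this point: the fingers then stay above the clamp's jaws.
- square_bottle_mid (a point): Bystander: polish bottle with the same black cap and the same height (84 mm), but a square grey body 31 x 31 x 42 mm; loose. The point is on its axis, half-way up (42 mm).
- slim_bottle_mid (a point): Bystander: slim tall round bottle, grey body 24 mm in diameter and 64 mm high, black cap 16 mm in diameter, 102 mm tall in all; loose. The point is on its axis, half-way up (51 mm).
- low_jar_mid (a point): Bystander: low wide jar, grey body 50 mm in diameter, black lid 52 mm in diameter, 44 mm tall in all; loose. The point is on its axis, half-way up (22 mm).
- clamp_pad (a point): Centre of the top of the black round rubber pad, 44 mm in diameter, 10 mm above the table, 65 mm from the pivot towards -x; axes as the clamp's. Flat jaws 44 mm long stand at its +y and -y, 18 to 38 mm above the table, about 53 mm apart when open; closing along y they push the bottle to the middle by themselves.
- clamp_grip (a point): Where to squeeze: midway between the black handles, 165 mm along +x from the pad, 45 mm above the table; axes as the clamp's. Each handle is a bar 10 mm thick, 29 to 61 mm above the table, from 48 mm before to 38 mm beyond this point; below it only the table. Over their outer faces: about 57 mm open (splayed 9 degrees each), 26 mm shut. Squeeze along y, fingers pointing down.
- handle_left (a joint): How far each handle has closed, rad (both move together, mirrored): 0 open, about 0.15 shut on the round bottle, 0.17 end stop when empty. An over-centre spring resists with a peak of about 10 N per handle at 0.04, gives at 0.10, then pulls the handles shut and keeps them locked; below 0.10 they spring open.
- clamp: Bench clamp fixed to the table: steel pliers lying flat on a base plate, with two black handles. Origin on the table under the pivot post (28 mm in diameter, 66 mm high); x runs along the tool from jaws to handles, y across, z up. The base plate, 8 mm thick, 86 mm wide, reaches from x = -115 to +65 mm.
There are look-alikes about, which are no part of the job. What is shaped like the part that bears round_bottle_mid but blue is not meant.

How it is judged:
On the way, in this order (a step that is already met when the one before it is completed fails the run):
1. the round bottle stands upright on the pad between the open jaws, let go (horizontal distance between round_bottle_mid and clamp_pad below 0.018 m and z of round_bottle_mid in the frame of clamp_pad below 0.047 m and angle between round_bottle_mid's own z axis and vertical below 0.15 rad and contact force between the fingers and round_bottle below 0.05 N and value of joint handle_left below 0.06 rad), for 0.2 s.
2. the handles are squeezed past the resistance peak, the jaws shut on the bottle (value of joint handle_left above 0.125 rad and horizontal distance between round_bottle_mid and clamp_pad below 0.018 m), for 0.2 s.
At the end, for the whole second after the job is handed in: The clamp is locked shut on the round bottle by itself (handles closed beyond 0.125 rad), the bottle at rest, upright within about 8 degrees, standing on the pad within 18 mm of its centre (all of step 2 and z of round_bottle_mid in the frame of clamp_pad below 0.05 m and angle between round_bottle_mid's own z axis and vertical below 0.15 rad and linear speed of round_bottle below 0.02 m/s); the robot touches nothing.
It fails at once if another container is moved by more than 30 mm or knocked over (distance of any of square_bottle_mid, slim_bottle_mid, low_jar_mid from where it was at the start of the episode above 0.03 m or angle between any of square_bottle_mid, slim_bottle_mid, low_jar_mid's own z axis and vertical above 0.5 rad).
It fails at once if the round bottle is dropped (in the air by more than 20 mm above the pad and not held) (height (world z) of round_bottle_mid above 0.072 m and contact force between the fingers and round_bottle below 0.01 N).
It also fails if it takes over 51 s, if anything falls off the work surface, if the arm or the gripper's body presses on something with over 40 N, if the wrist force passes 120 N, or if a joint passes its speed limit or range.

## Robot

A 6-joint arm with a two-finger parallel gripper is mounted at the origin on the work surface. World frame = base frame: x ahead of the robot, y to its left, z up, the work surface at z = 0. Lengths are in m, angles in rad, forces in N, time in s.
With the tool pointing down it reaches from about 0.35 to 0.85 m from the base axis. Payload 8.1 kg.
Tool frame: the origin (TCP) lies between the finger pads; the fingertips stand 11 mm ahead of it and the grasp point (between the pads) lies 8 mm behind it; y points along the fingers, x is the direction in which the jaws open and shut, and the axes are right-handed (so a half turn about y gives the same grasp; the last joint's range is limited). The gripper opens to 93 mm and grips with 3 to 60 N. Pads are 15 mm wide; open, the fingers measure 128 mm over their backs; the gripper's body (75 mm by 188 mm) begins 65 mm behind the grasp point.
Start: joints at [1.245, 0.13, 1.488, -0, 1.523, -0.085], TCP at [0.143, 0.583, 0.23] pointing down, gripper open.
Joint ranges: [-2.96, 2.96], [-0.89, 2.26], [0.02, 2.5], [-1.34, 4.48], [0, 2.73], [-2.66, 2.66]. Speed limits (rad/s): [2.39, 2.39, 2.79, 3.14, 3.14, 3.14].

## Interface

Orientations are given as a rotation vector (axis times angle).
In Python, from plant import readout, optics, robot gives the robot as it stands.
- The arm moves only by the shell command python3 -m creep 'ROWS' [FORCE]. ROWS is JSON, a list that holds one entry, the list of rows, each a list of 7 numbers: the closure, from 0 (fully open) to 1 (shut), then the shift along the tool's x, y, z in cm, then the turn, a rotation vector about the tool's x, y, z in degrees. In form: [[[grip, x, y, z, wx, wy, wz], ...]]. A call has exactly 8 rows; each row shifts and turns the pose as measured when the row begins, along the tool's axes as they then stand; what a row does not reach is not made up. A row lasts 1/10 s, in which the tool goes at most 50 mm and 8.59 degrees, less where a joint would pass 70% of its speed; a pose out of reach is approached as far as the arm can. A call is refused whole if a number of a shift passes 5 or a number of a turn 8.59, either way. A call with a gripper value outside its range is refused whole. The fingers move at their own pace and stop on an object; FORCE is the grip in N (left out, the last holds). Time passes only in rows, so rows that do not move let the fingers close, or fill a call up. It gives the time, the measured TCP pose, the force and the opening at its end, in the units of the state.
- readout.read_state(): the state, without advancing time (a new reading comes with each control period).
- optics.read_camera(name): name is "scene" or "top" or "wrist"; returns a dict with "frame" (480x640x3 uint8, red, green, blue), "depth" (480x640 float32, m along the optical axis (not along the pixel's ray), 0 where there is no reading), "intrinsics" (3x3 intrinsics, pixels), "R" (3x3) and "t" (3): a world point X has camera coordinates R X + t. Camera axes: x right, y down, z forward; pixel columns grow to the right and rows downward; lengths in m; the calibration is good to about 2 mm. A picture is of the moment at which its call begins.
- robot.close_job(): hands the job in, once; it reports no verdict.
The state is a dict: "t": time; "q": joint angles; "dq": joint speeds; "joint_torque": joint torques, N m; "tool_pos": TCP position; "orientation": TCP orientation; "force": force on the tool from outside, world axes, zero at the start; "wrist_torque": the same for the moment, N m; "opening": finger opening in m.
Only numpy, scipy, OpenCV 4.12 (cv2) and the standard library are available. Lean on these libraries where they do the work, as an engineer would, in place of code of your own. Each camera call takes 0.05 s, during which the arm holds its last target. There are 200 camera calls.

## Working session

There is one attempt and no reset: what is moved stays moved. The work goes in short steps, Python scripts to look and compute and a shell command to move; the robot and the scene stay as the last step left them, time stands still between calls to the robot, and variables do not carry over. Pictures are saved under pics/ and viewed, about 8 in all and at most 12, crops included, and the job is handed in when it is done.

```bash
mkdir -p pics; ls
python3 - <<'E'
from plant import readout, optics
import cv2,numpy as np
print(readout.read_state())
ims=[]
for n in("top","scene"):
    c=optics.read_camera(n); np.savez(f"pics/{n}0.npz",**c)
    print(n,c["intrinsics"].tolist(),c["R"].round(4).tolist(),c["t"].round(4).tolist())
    cv2.imwrite(f"pics/{n}0.png",c["frame"][:,:,::-1])
E
```

```text
pics
{'t': 0.0, 'q': array([ 1.24463466e+00,  1.31134472e-01,  1.48928758e+00,  8.12959648e-06,
        1.52299738e+00, -8.54001665e-02]), 'dq': array([-7.89200753e-05,  1.70456609e-03,  4.65065621e-04, -9.33252640e-04,
        4.88190750e-05, -1.44017918e-03]), 'joint_torque': array([-1.00541649e-03, -5.59848690e+01, -4.91752946e+01,  7.65645225e-02,
        3.59807862e-02, -1.07921812e-04]), 'tool_pos': array([0.14286317, 0.58217475, 0.22859882]), 'orientation': array([-1.31453762, -1.02889843,  1.03145749]), 'force': array([ 0.44345521, -0.23778607,  0.36788216]), 'wrist_torque': array([0.04044867, 0.03977029, 0.00590245]), 'opening': 0.09292503283601251}
top [[546.2570775543525, 0.0, 307.5597449000061], [0.0, 546.2570775543525, 232.32066947905898], [0.0, 0.0, 1.0]] [[0.0245, -0.9996, -0.0109], [-0.9873, -0.0225, -0.1574], [0.1571, 0.0147, -0.9875]] [-0.0557, 0.508, 0.9201]
scene [[544.8078471812969, 0.0, 325.9921380378652], [0.0, 544.8078471812969, 245.97743929372257], [0.0, 0.0, 1.0]] [[0.0606, 0.9981, -0.0143], [0.7795, -0.0562, -0.6238], [-0.6234, 0.0267, -0.7814]] [-0.0076, -0.3806, 1.234]
```

View pics/top0.png

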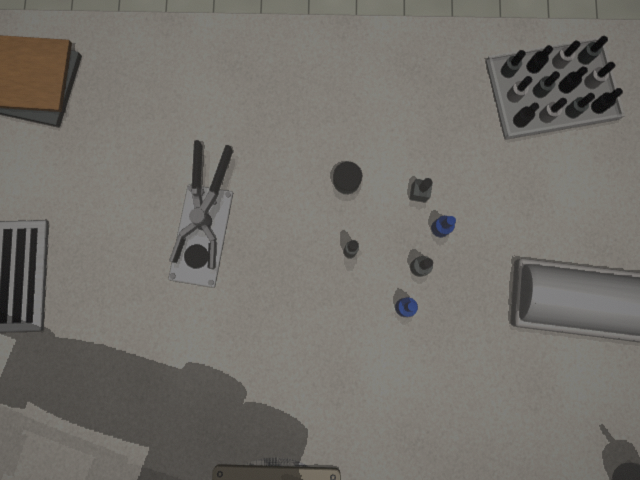

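View pics/scene0.png

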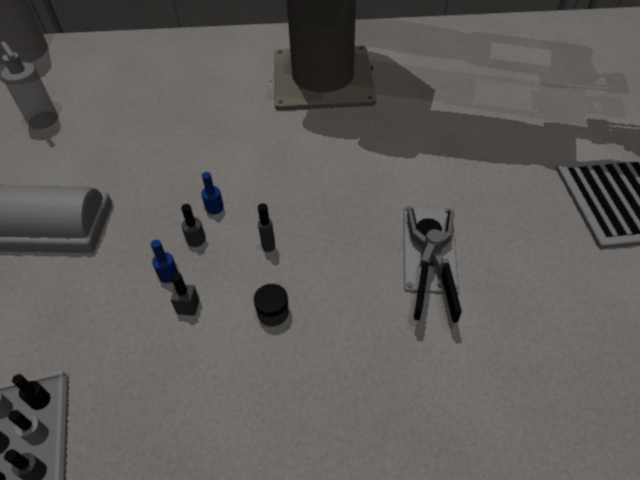

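The top view shows the clamp with its pivot at (198,216), pad at (196,257) and handles at (197,165) and (222,170). The round bottle is at (422,266), square at (421,189), slim at (351,248) and jar at (347,177). The blue look-alikes are at (444,226) and (406,308). The scene view agrees, with the round bottle at (193,228).

```bash
cat > h.py <<'E'
import numpy as np,cv2
from scipy import ndimage
def cloud(c):
    K,R,t,d=c["intrinsics"],c["R"],c["t"],c["depth"]
    v,u=np.mgrid[:480,:640]
    P=np.stack([(u-K[0,2])/K[0,0]*d,(v-K[1,2])/K[1,1]*d,d],-1)
    W=(P-t)@R; W[d<=0]=np.nan
    return W
def ray(c,uv,z):
    K,R,t=c["intrinsics"],c["R"],c["t"]
    d=R.T@np.linalg.inv(K)@np.array([*uv,1.]); o=-R.T@t
    return o+d*(z-o[2])/d[2]
E
python3 - <<'E'
from h import *
for n,boxes in(("top",dict(round=(405,245,440,285),square=(404,170,438,207),slim=(336,232,364,264),jar=(328,156,368,200),blueA=(430,210,460,242),blueB=(392,292,422,322),pivot=(186,200,212,232))),
  ("scene",dict(round=(176,198,208,250),square=(166,268,202,320),slim=(250,200,280,254),jar=(248,280,294,328),pivot=(418,222,450,250)))):
    c=dict(np.load(f"pics/{n}0.npz")); W=cloud(c)
    tb=W[100:400:7,250:320:7].reshape(-1,3); print(n,"table z",np.nanmedian(tb[:,2]))
    for k,(a,b,e,f) in boxes.items():
        p=W[b:f,a:e].reshape(-1,3); p=p[p[:,2]>.015]; zt=np.percentile(p[:,2],97); q=p[p[:,2]>zt-.008]
        print(k,"ztop %.3f"%zt,"top mid",((q.min(0)+q.max(0))/2).round(4),"ext",np.ptp(q,axis=0).round(3),len(q))
    if n=="top":
        f=c["frame"].max(2).astype(int); z=W[...,2]
        for nm,(a,b,e,g) in dict(hL=(185,135,206,196),hR=(206,140,238,196)).items():
            m=(f<60)&(z>.045); s=np.zeros_like(m); s[b:g,a:e]=1; p=W[m&s]
            vx,vy,x,y=cv2.fitLine(p[:,:2].astype(np.float32),cv2.DIST_HUBER,0,.001,.001).ravel()
            print(nm,len(p),"z",np.median(p[:,2]),"dir deg",np.degrees(np.arctan2(vy,vx)),"pt",x,y,"min",p.min(0),"max",p.max(0))
        pm=np.zeros(f.shape,np.uint8); pm[243:271,183:210]=(f<45)[243:271,183:210]
        lab,_=ndimage.label(pm); l=lab[257,196]; ys,xs=np.where(lab==l); print("pad px",xs.mean(),ys.mean(),len(xs),xs.min(),xs.max(),ys.min(),ys.max(),ray(c,((xs.min()+xs.max())/2,(ys.min()+ys.max())/2),.01),ray(c,(xs.mean(),ys.mean()),.01))
# base plate corners
c=dict(np.load("pics/top0.npz"))
f=cv2.resize(c["frame"][120:300,150:260],None,fx=5,fy=5,interpolation=cv2.INTER_CUBIC)[:, :, ::-1]
g=cv2.resize(c["frame"][150:320,320:470],None,fx=3,fy=3,interpolation=cv2.INTER_CUBIC)[:, :, ::-1]
f=cv2.resize(f,None,fx=.66,fy=.66)
cv2.imwrite("pics/crop1.png",np.clip(f.astype(float)*1.6,0,255).astype(np.uint8))
from plant import readout
from scipy.spatial.transform import Rotation as Ro
print(Ro.from_rotvec(readout.read_state()["orientation"]).as_matrix().round(3))
E
```

```text
top table z -0.00028916653030800757
round ztop 0.086 top mid [ 0.4561 -0.2447  0.0831] ext [0.015 0.014 0.009] 76
square ztop 0.085 top mid [ 0.5927 -0.2447  0.0822] ext [0.015 0.014 0.01 ] 75
slim ztop 0.104 top mid [ 0.481  -0.1194  0.1007] ext [0.015 0.013 0.009] 73
jar ztop 0.047 top mid [ 0.6122 -0.1113  0.0439] ext [0.051 0.05  0.01 ] 649
blueA ztop 0.085 top mid [ 0.5278 -0.2839  0.082 ] ext [0.015 0.015 0.009] 79
blueB ztop 0.086 top mid [ 0.3831 -0.2177  0.0832] ext [0.015 0.015 0.009] 75
pivot ztop 0.068 top mid [0.5375 0.1441 0.065 ] ext [0.043 0.035 0.01 ] 269
hL 315 z 0.05970273859677842 dir deg 0.83121824 pt 0.62529904 0.15431812 min [0.57099243 0.15114302 0.0450237 ] max [0.6655352  0.16115476 0.06533639]
hR 327 z 0.05940987393030342 dir deg -17.09635 pt 0.6116273 0.11292636 min [0.57497929 0.09732569 0.04502429] max [0.65844203 0.12842676 0.06516266]
pad px 319.5080604206003 239.49905267270003 307180 0 639 0 479 [ 0.50123781 -0.06513089  0.01      ] [ 0.50123988 -0.06514543  0.01      ]
scene table z 0.0006800154633400741
round ztop 0.084 top mid [ 0.456  -0.2462  0.0816] ext [0.017 0.015 0.01 ] 87
square ztop 0.085 top mid [ 0.5938 -0.2468  0.0816] ext [0.016 0.016 0.01 ] 108
slim ztop 0.103 top mid [ 0.4816 -0.1214  0.1   ] ext [0.017 0.015 0.01 ] 88
jar ztop 0.047 top mid [ 0.6132 -0.1129  0.0434] ext [0.053 0.051 0.01 ] 848
pivot ztop 0.068 top mid [0.5361 0.1441 0.0649] ext [0.038 0.033 0.01 ] 280
[[ 0.238 -0.001 -0.971]
 [ 0.971 -0.002  0.238]
 [-0.002 -1.     0.   ]]
```

View pics/crop1.png

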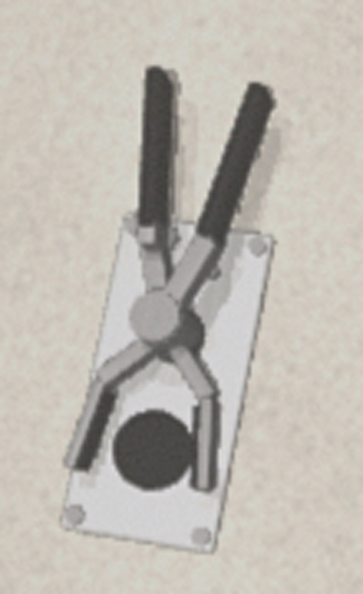

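The crop shows the clamp open and empty. The pad centre is at crop (153,449), i.e. full (196.4,256.1), and the pivot head at crop (155,315), i.e. (197,215.5).

```bash
cat >> h.py <<'E'
from scipy.spatial.transform import Rotation as Ro
def delta(target,yaw=None):
    from plant import readout
    s=readout.read_state(); M=Ro.from_rotvec(s["orientation"]).as_matrix()
    print("t",s["t"],"tcp",s["tool_pos"].round(4),"open",round(s["opening"],4),"F",s["force"].round(1),"q",s["q"].round(2))
    print("shift cm",(100*M.T@(np.array(target)-s["tool_pos"])).round(2),"toolx yaw",np.degrees(np.arctan2(M[1,0],M[0,0])).round(2),"tool y",M[:,1].round(3))
E
python3 - <<'E'
from h import *
c=dict(np.load("pics/top0.npz"));s=dict(np.load("pics/scene0.npz"))
pt,vt=ray(c,(196.4,256.1),.01),ray(c,(197,215.5),.066)
print("top pad",pt,"piv",vt,np.linalg.norm((vt-pt)[:2]),np.degrees(np.arctan2(*(vt-pt)[1::-1])))
f=c["frame"].max(2); m=((f<50)*1).astype(np.uint8); m2=np.zeros_like(m); m2[240:275,184:209]=m[240:275,184:209]
n,l,st,ce=cv2.connectedComponentsWithStats(m2); print(st.tolist(),ce.round(1).tolist())
# handle mid-line crossing at clamp: two fitted lines
a=np.radians(-8.1); d=np.array([np.cos(a),np.sin(a)])
print("grip from pad",pt[:2]+.165*d,"from pivot",vt[:2]+.1*d)
# scene pivot disc ray (435,236)
print("scene piv",ray(s,(435,236),.066),"pad",ray(s,(428,227),.01))
delta([.456,-.2455,.16])
E
```

```text
top pad [0.46589095 0.15627534 0.01      ] piv [0.52996858 0.14696282 0.066     ] 0.06475079190427101 -8.269009842304808
[[0, 0, 640, 480, 306792], [184, 240, 1, 1, 1], [185, 245, 24, 23, 407]] [[319.7, 239.5], [184.0, 240.0], [196.3, 255.8]]
grip from pad [0.62924486 0.13302663] from pivot [0.62897094 0.13287269]
scene piv [0.53165082 0.14764963 0.066     ] pad [0.46550166 0.15584643 0.01      ]
t 0.1 tcp [0.1429 0.5822 0.2287] open 0.093 F [-0.2  0.4 -0.1] q [ 1.24  0.13  1.49  0.    1.52 -0.09]
shift cm [-72.9    6.98 -50.15] toolx yaw 76.2 tool y [-0.001 -0.002 -1.   ]
```

```bash
python3 -m creep '[[[0.2,0,0,-4,0,-6,0],[0.2,-4.5,0,-3,0,0,0],[0.2,-4.5,0,-3,0,0,0],[0.2,-4.5,0,-3,0,0,0],[0.2,-4.5,0,-3,0,0,0],[0.2,-4.5,0,-3,0,0,0],[0.2,-4.5,0,-1,0,0,0],[0.2,-4.5,0,-1,0,0,0]]]' 10; python3 -c "
from h import *
delta([.456,-.2455,.16])"
```

```text
t: 0.9
tool_pos: [0.3004, 0.25, 0.2227]
orientation: [-1.269, -1.107, 1.129]
force: [1.6, 0.1, 0.3]
opening: 0.0741
t 0.9 tcp [0.3004 0.25   0.2227] open 0.0741 F [1.6 0.1 0.3] q [ 0.57 -0.45  2.02 -0.01  1.58 -0.88]
shift cm [-47.17   6.73 -21.6 ] toolx yaw 82.9 tool y [-0.007 -0.011 -1.   ]
```

```bash
python3 -m creep '[[[0.2,-2,0,-4,0,0,0],[0.2,-2,0,-4,0,0,0],[0.2,-4,0,-3,0,0,0],[0.2,-4,0,-3,0,0,0],[0.2,-4.5,0,-2,0,0,0],[0.2,-4.5,0,-1,0,0,0],[0.2,-4.5,0,-1,0,0,0],[0.2,-4.5,0,-1,0,0,0]]]'; python3 -m creep '[[[0.2,-4.5,0,-0.5,0,0,0],[0.2,-4.5,0,-0.5,0,0,0],[0.2,-3,0,-0.5,0,0,0],[0.2,-2,0,-0.5,0,0,0],[0.2,-1,0,0,0,0,0],[0.2,0,0,0,0,0,0],[0.2,0,0,0,0,0,0],[0.2,0,0,0,0,0,0]]]';python3 -c "
from h import *
delta([.456,-.2455,.16])"
```

```text
t: 1.7
tool_pos: [0.4512, -0.0821, 0.2234]
orientation: [-1.267, -1.111, 1.128]
force: [1.2, 0.0, -0.2]
opening: 0.0746
t: 2.5
tool_pos: [0.4492, -0.2433, 0.2218]
orientation: [-1.265, -1.103, 1.124]
force: [0.1, 0.5, -0.6]
opening: 0.0743
t 2.5 tcp [ 0.4492 -0.2433  0.2218] open 0.0743 F [ 0.1  0.5 -0.6] q [-0.59 -0.1   1.74 -0.01  1.51 -2.03]
shift cm [-0.08  6.17 -0.76] toolx yaw 82.63 tool y [-0.01  -0.007 -1.   ]
```

```bash
python3 -m creep '[[[0.2,0,2,-0.7,-0.5,0,-0.5],[0.2,0,2.5,0,0,0,0],[0.2,0,2.5,0,0,0,0],[0.2,0,1.5,0,0,0,0],[0.2,0,0,0,0,0,0],[0.2,0,0,0,0,0,0],[0.2,0,0,0,0,0,0],[0.2,0,0,0,0,0,0]]]';python3 - <<'E'
from h import *
from plant import optics
delta([.456,-.2455,.06])
c=optics.read_camera("wrist"); np.savez("pics/w1.npz",**c)
cv2.imwrite("pics/w1.png",c["frame"][:,:,::-1])
W=cloud(c); 
m=(abs(W[...,0]-.456)<.03)&(abs(W[...,1]+.245)<.03)&(W[...,2]>.07)&(W[...,2]<.095)
q=W[m]; print(len(q)); 
if len(q): print(q.min(0),q.max(0),(q.min(0)+q.max(0))/2)
E
```

```text
t: 3.3
tool_pos: [0.4597, -0.2373, 0.1385]
orientation: [-1.268, -1.126, 1.119]
force: [0.4, 0.6, 0.5]
opening: 0.0743
t 3.3 tcp [ 0.4597 -0.2373  0.1385] open 0.0743 F [0.4 0.6 0.5] q [-0.58 -0.04  1.83  0.    1.34 -2.03]
shift cm [-0.86  7.85  0.32] toolx yaw 83.24 tool y [ 0.006 -0.001 -1.   ]
833
[ 0.44786368 -0.25327027  0.07000954] [ 0.46381258 -0.23787247  0.08548309] [ 0.45583813 -0.24557137  0.07774632]
```

View pics/w1.png

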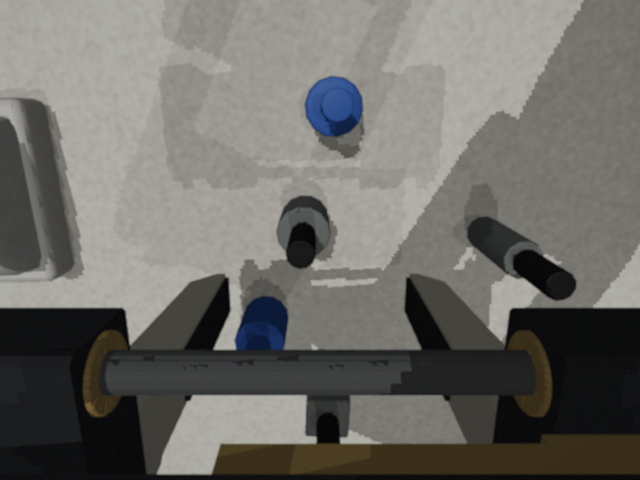

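The wrist view shows the grey round bottle between the fingers at (303,230). Its depth centre (0.456,-0.246) agrees with the fixed cameras. The slim bottle at (520,260) is clear.

```bash
python3 -m creep '[[[0.2,-0.8,0,0.3,0,0,0],[0.2,0,1,0,0,0,0],[0.2,0,1,0,0,0,0],[0.2,0,1,0,0,0,0],[0.2,0,1,0,0,0,0],[0.2,0,0,0,0,0,0],[0.2,0,0,0,0,0,0],[0.2,0,0,0,0,0,0]]]';python3 -c "
from h import *
delta([.456,-.2455,.06])"
```

```text
t: 4.15
tool_pos: [0.4556, -0.2461, 0.0951]
orientation: [-1.268, -1.125, 1.119]
force: [0.4, -0.2, -0.3]
opening: 0.0743
t 4.15 tcp [ 0.4556 -0.2461  0.0951] open 0.0743 F [ 0.4 -0.2 -0.3] q [-0.6   0.01  1.87  0.    1.26 -2.05]
shift cm [ 0.07  3.51 -0.01] toolx yaw 83.17 tool y [ 0.006 -0.001 -1.   ]
```

```bash
python3 -m creep '[[[0.2,0,1,0,0,0,0],[0.2,0,1,0,0,0,0],[0.2,0,1,0,0,0,0],[0.2,0,0.4,0,0,0,0],[0.2,0,0,0,0,0,0],[0.2,0,0,0,0,0,0],[0.9,0,0,0,0,0,0],[0.9,0,0,0,0,0,0]]]' 12; python3 -m creep '[[[1,0,0,0,0,0,0],[1,0,0,0,0,0,0],[1,0,0,0,0,0,0],[1,0,0,0,0,0,0],[1,0,0,0,0,0,0],[1,0,0,0,0,0,0],[1,0,0,0,0,0,0],[1,0,0,0,0,0,0]]]' 12;python3 -c "
from h import *
delta([.456,-.2455,.06])"
```

```text
t: 4.95
tool_pos: [0.4563, -0.2463, 0.0587]
orientation: [-1.269, -1.126, 1.119]
force: [0.6, -0.3, 0.7]
opening: 0.0627
t: 5.75
tool_pos: [0.4569, -0.2468, 0.0597]
orientation: [-1.271, -1.126, 1.119]
force: [-0.0, 0.1, -0.1]
opening: 0.0159
t 5.75 tcp [ 0.4569 -0.2468  0.0597] open 0.0159 F [-0.   0.1 -0.1] q [-0.6   0.06  1.89  0.    1.19 -2.05]
shift cm [ 0.11 -0.03  0.11] toolx yaw 83.19 tool y [ 0.009 -0.003 -1.   ]
```

```bash
python3 -m creep '[[[1,0,-1,0,0,0,0],[1,0,-2,0,0,0,0],[1,0,-2,0,0,0,0],[1,0,-2,0,0,0,0],[1,0,-2,0,0,0,0],[1,0,-2,0,0,0,0],[1,0,-2,0,0,0,0],[1,0,-1,0,0,0,0]]]' 15; python3 -c "
from h import *
delta([.466,.156,.20])"
```

```text
t: 6.55
tool_pos: [0.4539, -0.2451, 0.2068]
orientation: [-1.267, -1.125, 1.119]
force: [-0.3, -0.9, -1.3]
opening: 0.0156
t 6.55 tcp [ 0.4539 -0.2451  0.2068] open 0.0156 F [-0.3 -0.9 -1.3] q [-0.6  -0.09  1.75  0.    1.47 -2.05]
shift cm [39.97  0.68  3.56] toolx yaw 83.19 tool y [ 0.005 -0.    -1.   ]
```

```bash
python3 -m creep '[[[1,1.5,0,0,0,0,0],[1,3,0,0.4,0,0,0],[1,3,0,0.4,0,0,0],[1,3,0,0.4,0,0,0],[1,3,0,0.4,0,0,0],[1,3,0,0.4,0,0,0],[1,3,0,0.4,0,0,0],[1,3,0,0.4,0,0,0]]]' ; python3 -m creep '[[[1,3,0,0.4,0,0,0],[1,3,0,0.4,0,0,0],[1,3,0,0,0,0,0],[1,3,0,0,0,0,0],[1,2,0,0,0,0,0],[1,1,0,0,0,0,0],[1,0,0,0,0,0,0],[1,0,0,0,0,0,0]]]' ; python3 -c "
from h import *
delta([.466,.156,.20])"
```

```text
t: 7.35
tool_pos: [0.4495, -0.007, 0.2017]
orientation: [-1.264, -1.117, 1.116]
force: [0.2, 0.1, -1.2]
opening: 0.0155
t: 8.15
tool_pos: [0.4505, 0.1575, 0.1932]
orientation: [-1.251, -1.114, 1.128]
force: [-0.4, 0.5, -0.7]
opening: 0.0157
t 8.15 tcp [0.4505 0.1575 0.1932] open 0.0157 F [-0.4  0.5 -0.7] q [ 0.22 -0.18  1.86  0.01  1.47 -1.23]
shift cm [ 0.03 -0.7  -1.55] toolx yaw 83.29 tool y [-0.013  0.003 -1.   ]
```

```bash
python3 -m creep '[[[1,0,0,-1,-0.7,1.5,0],[1,0,1,-0.5,0,0,0],[1,0,2,0,0,0,0],[1,0,2,0,0,0,0],[1,0,2,0,0,0,0],[1,0,1,0,0,0,0],[1,0,0,0,0,0,0],[1,0,0,0,0,0,0]]]'
python3 - <<'E'
from h import *
from plant import optics
delta([.466,.156,.07])
for n in("top","scene"):
    c=optics.read_camera(n); np.savez(f"pics/{n}1.npz",**c); W=cloud(c)
    b=c["frame"][200:280,150:260] if n=="top" else c["frame"][160:260,380:480]
    if n=="scene": cv2.imwrite("pics/s1.png",cv2.resize(np.clip(b*1.6,0,255).astype(np.uint8)[:,:,::-1],None,fx=5,fy=5))
E
```

```text
t: 8.95
tool_pos: [0.4692, 0.149, 0.1081]
orientation: [-1.28, -1.095, 1.093]
force: [-0.0, 0.7, -0.1]
opening: 0.0156
t 8.95 tcp [0.4692 0.149  0.1081] open 0.0156 F [-0.   0.7 -0.1] q [ 0.2  -0.07  1.92 -0.    1.29 -1.21]
shift cm [0.65 3.81 0.43] toolx yaw 81.07 tool y [ 0.002 -0.001 -1.   ]
```

View pics/s1.png

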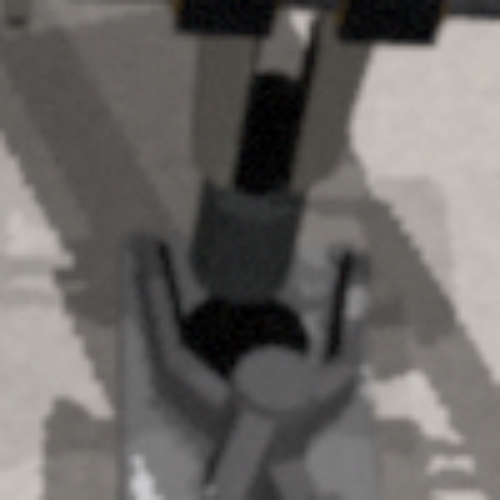

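The picture shows the bottle hanging upright in the fingers above the open jaws, slightly towards -y. This matches the 6.5 mm still to go.

```bash
python3 -m creep '[[[1,0.6,0,0.4,0,0,0],[1,0,0,0,0,0,0],[1,0,0.6,0,0,0,0],[1,0,0.6,0,0,0,0],[1,0,0.6,0,0,0,0],[1,0,0.4,0,0,0,0],[1,0,0,0,0,0,0],[1,0,0,0,0,0,0]]]' ; python3 -c "
from h import *
delta([.467,.156,.07])"
```

```text
t: 9.85
tool_pos: [0.4679, 0.1571, 0.0871]
orientation: [-1.282, -1.1, 1.09]
force: [0.3, 0.1, -0.6]
opening: 0.0156
t 9.85 tcp [0.4679 0.1571 0.0871] open 0.0156 F [ 0.3  0.1 -0.6] q [ 0.22 -0.05  1.94 -0.    1.24 -1.2 ]
shift cm [-0.13  1.71  0.08] toolx yaw 81.13 tool y [ 0.007  0.001 -1.   ]
```

```bash
python3 -m creep '[[[1,-0.1,0.5,0.1,0,0,0],[1,0,0.5,0,0,0,0],[1,0,0.3,0,0,0,0],[1,0,0.1,0,0,0,0],[1,0,0,0,0,0,0],[1,0,0,0,0,0,0],[1,0,0,0,0,0,0],[1,0,0,0,0,0,0]]]' ; python3 -c "
from h import *
delta([.467,.156,.07])"
```

```text
t: 10.65
tool_pos: [0.4671, 0.1562, 0.0722]
orientation: [-1.283, -1.1, 1.09]
force: [-0.3, 0.6, -0.4]
opening: 0.0159
t 10.65 tcp [0.4671 0.1562 0.0722] open 0.0159 F [-0.3  0.6 -0.4] q [ 0.22 -0.03  1.95 -0.    1.21 -1.2 ]
shift cm [-0.02  0.22  0.01] toolx yaw 81.12 tool y [ 0.007  0.001 -1.   ]
```

```bash
python3 -m creep '[[[1,0,0.1,0,0,0,0],[1,0,0.1,0,0,0,0],[1,0,0,0,0,0,0],[1,0,0,0,0,0,0],[1,0,0.1,0,0,0,0],[1,0,0,0,0,0,0],[1,0,0,0,0,0,0],[1,0,0,0,0,0,0]]]' ; python3 -c "
from h import *
delta([.467,.156,.07])"
```

```text
t: 11.45
tool_pos: [0.4678, 0.1564, 0.0698]
orientation: [-1.284, -1.101, 1.089]
force: [0.4, -0.2, -0.1]
opening: 0.0156
t 11.45 tcp [0.4678 0.1564 0.0698] open 0.0156 F [ 0.4 -0.2 -0.1] q [ 0.22 -0.03  1.95 -0.    1.21 -1.2 ]
shift cm [-0.05 -0.02  0.07] toolx yaw 81.12 tool y [ 0.009  0.001 -1.   ]
```

```bash
python3 -m creep '[[[1,0,0.1,0,0,0,0],[1,0,0,0,0,0,0],[1,0,0.1,0,0,0,0],[1,0,0,0,0,0,0],[1,0,0,0,0,0,0],[1,0,0,0,0,0,0],[1,0,0,0,0,0,0],[1,0,0,0,0,0,0]]]' ; python3 -c "
from h import *
delta([.467,.156,.07])"
```

```text
t: 12.25
tool_pos: [0.4691, 0.1568, 0.0697]
orientation: [-1.285, -1.104, 1.087]
force: [-0.4, 0.1, 2.1]
opening: 0.0154
t 12.25 tcp [0.4691 0.1568 0.0697] open 0.0154 F [-0.4  0.1  2.1] q [ 0.22 -0.03  1.95 -0.    1.2  -1.2 ]
shift cm [-0.11 -0.03  0.2 ] toolx yaw 81.13 tool y [ 0.011  0.002 -1.   ]
```

The pad is felt (+2 N), so I release now.

```bash
python3 -m creep '[[[0.75,0,0,0,0,0,0],[0.6,0,0,0,0,0,0],[0.5,0,0,0,0,0,0],[0.3,0,0,0,0,0,0],[0.3,0,0,0,0,0,0],[0.3,0,0,0,0,0,0],[0.3,0,0,0,0,0,0],[0.3,0,0,0,0,0,0]]]' ; python3 -m creep '[[[0.3,0,-1,0,0,0,0],[0.3,0,-1,0,0,0,0],[0.3,0,-2,0,0,0,0],[0.3,0,-2,0,0,0,0],[0.3,0,-2,0,0,0,0],[0.3,0,-1,0,0,0,0],[0.3,0,0,0,0,0,0],[0.3,0,0,0,0,0,0]]]'
python3 - <<'E'
from h import *
from plant import optics
delta([.629,.133,.16])
c=optics.read_camera("scene"); np.savez("pics/scene2.npz",**c); W=cloud(c)
cv2.imwrite("pics/s2.png",cv2.resize(np.clip(c["frame"][160:340,370:510]*1.6,0,255).astype(np.uint8)[:,:,::-1],None,fx=3.3,fy=3.3))
m=(abs(W[...,0]-.466)<.025)&(abs(W[...,1]-.156)<.025)&(W[...,2]>.085)&(W[...,2]<.1)
q=W[m]; print(len(q),(q.min(0)+q.max(0))/2,q.max(0))
E
```

```text
t: 13.05
tool_pos: [0.4686, 0.1566, 0.0689]
orientation: [-1.284, -1.103, 1.088]
force: [1.2, -0.7, 0.4]
opening: 0.0648
t: 13.85
tool_pos: [0.4682, 0.1566, 0.1673]
orientation: [-1.286, -1.105, 1.086]
force: [-0.2, -0.3, -0.7]
opening: 0.0646
t 13.85 tcp [0.4682 0.1566 0.1673] open 0.0646 F [-0.2 -0.3 -0.7] q [ 0.22 -0.14  1.87 -0.    1.39 -1.2 ]
shift cm [  0.14   0.94 -16.24] toolx yaw 81.13 tool y [ 0.014  0.002 -1.   ]
95 [0.46880105 0.15594188 0.09078092] [0.47712353 0.16370612 0.09645429]
```

View pics/s2.png

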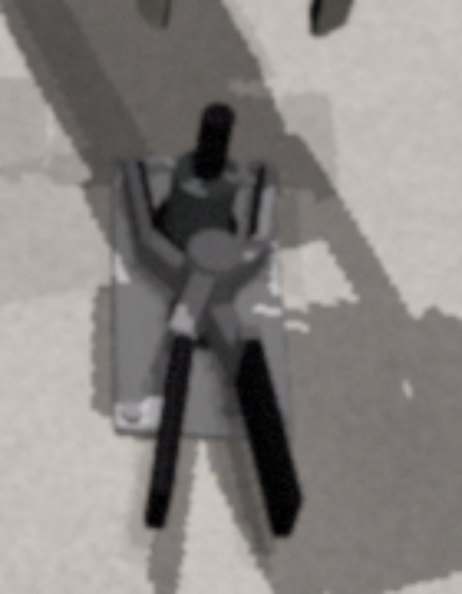

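The bottle stands upright on the pad between the open jaws, cap top at (0.469,0.156), about 3 mm off centre. The handles are still open. Next I go to the handles.

```bash
python3 -m creep '[[[0,0,0,-2,0.8,-0.7,0],[0,0,0,-3,0,0,0],[0,0,0,-3,0,0,0],[0,0,0,-3,0,0,0],[0,0,0,-3,0,0,0],[0,0,0,-2,0,0,0],[0,0,0,0,0,0,0],[0,0,0,0,0,0,0]]]'
python3 - <<'E'
from h import *
delta([.629,.133,.037])
E
```

```text
t: 14.7
tool_pos: [0.6258, 0.1322, 0.1537]
orientation: [-1.259, -1.092, 1.112]
force: [-0.4, 0.3, -0.2]
opening: 0.0931
t 14.7 tcp [0.6258 0.1322 0.1537] open 0.0931 F [-0.4  0.3 -0.2] q [ 0.13  0.3   1.44  0.    1.42 -1.3 ]
shift cm [ 0.13 11.66 -0.52] toolx yaw 81.9 tool y [-0.018  0.002 -1.   ]
```

```bash
python3 -m creep '[[[0,0.1,0,-0.3,-1,0,0],[0,0,1,0,0,0,0],[0,0,1.5,0,0,0,0],[0,0,1.5,0,0,0,0],[0,0,1.5,0,0,0,0],[0,0,0.5,0,0,0,0],[0,0,0,0,0,0,0],[0,0,0,0,0,0,0]]]'
python3 - <<'E'
from h import *
from plant import optics
delta([.629,.133,.037])
c=optics.read_camera("wrist")
cv2.imwrite("pics/w2.png",np.clip(c["frame"]*1.4,0,255).astype(np.uint8)[:,:,::-1])
E
```

```text
t: 15.5
tool_pos: [0.6235, 0.1338, 0.0853]
orientation: [-1.269, -1.102, 1.109]
force: [0.2, -0.0, 0.3]
opening: 0.093
t 15.5 tcp [0.6235 0.1338 0.0853] open 0.093 F [ 0.2 -0.   0.3] q [ 0.13  0.34  1.51 -0.    1.29 -1.3 ]
shift cm [ 0.01  4.83 -0.58] toolx yaw 82.01 tool y [-0.005 -0.001 -1.   ]
```

View pics/w2.png

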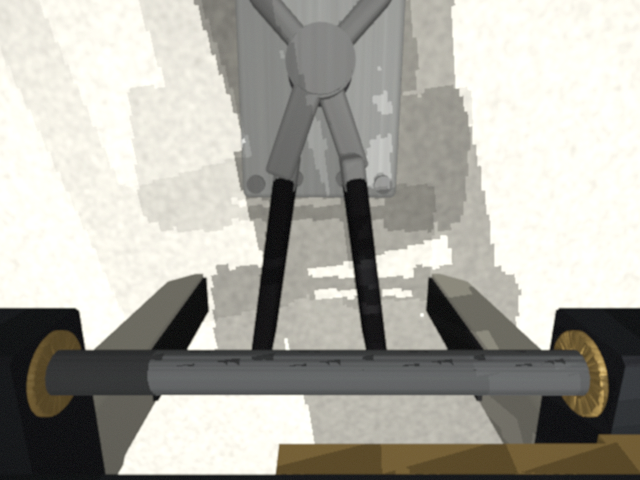

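The wrist view shows both black handles, at (262,330) and (375,330), centred between the open fingers with clearance on both sides. The yaw matches too, so I descend.

```bash
python3 -m creep '[[[0,0,1,-0.5,0,0,0],[0,0,1,0,0,0,0],[0,0,1,0,0,0,0],[0,0,1,0,0,0,0],[0,0,0.7,0,0,0,0],[0,0,0,0,0,0,0],[0,0,0,0,0,0,0],[0,0,0,0,0,0,0]]]'
python3 - <<'E'
from h import *
delta([.629,.133,.037])
E
```

```text
t: 16.35
tool_pos: [0.6298, 0.1329, 0.0351]
orientation: [-1.27, -1.103, 1.108]
force: [-0.7, 0.1, 0.6]
opening: 0.093
t 16.35 tcp [0.6298 0.1329 0.0351] open 0.093 F [-0.7  0.1  0.6] q [ 0.13  0.41  1.52 -0.    1.21 -1.3 ]
shift cm [-0.   -0.19  0.08] toolx yaw 81.99 tool y [-0.003 -0.001 -1.   ]
```

```bash
python3 -m creep '[[[0.3,0,0,0,0,0,0],[0.5,0,0,0,0,0,0],[0.6,0,0,0,0,0,0],[0.7,0,0,0,0,0,0],[0.7,0,0,0,0,0,0],[0.8,0,0,0,0,0,0],[0.8,0,0,0,0,0,0],[0.8,0,0,0,0,0,0]]]' 25; python3 -m creep '[[[0.9,0,0,0,0,0,0],[0.9,0,0,0,0,0,0],[0.9,0,0,0,0,0,0],[0.9,0,0,0,0,0,0],[0.9,0,0,0,0,0,0],[0.9,0,0,0,0,0,0],[0.9,0,0,0,0,0,0],[0.9,0,0,0,0,0,0]]]' 25
```

```text
t: 17.15
tool_pos: [0.6323, 0.1334, 0.0375]
orientation: [-1.273, -1.108, 1.104]
force: [0.7, 0.0, -0.0]
opening: 0.0337
t: 17.95
tool_pos: [0.6322, 0.1335, 0.0375]
orientation: [-1.273, -1.107, 1.104]
force: [2.2, 1.1, -1.0]
opening: 0.0224
```

Run:
```python
from h import *
from plant import optics
delta([.629,.133,.037])
c=optics.read_camera("scene"); W=cloud(c)
cv2.imwrite("pics/s3.png",cv2.resize(np.clip(c["frame"][160:340,370:510]*1.6,0,255).astype(np.uint8)[:,:,::-1],None,fx=3.3,fy=3.3))
m=(abs(W[...,0]-.466)<.025)&(abs(W[...,1]-.156)<.025)&(W[...,2]>.085)&(W[...,2]<.1)
q=W[m]; print(len(q),(q.min(0)+q.max(0))/2 if len(q) else 0)
```

```text
t 17.95 tcp [0.6322 0.1335 0.0375] open 0.0224 F [ 2.2  1.1 -1. ] q [ 0.13  0.41  1.52 -0.    1.21 -1.3 ]
shift cm [-0.09  0.04  0.31] toolx yaw 82.0 tool y [ 0.002  0.    -1.   ]
0 0
```

View pics/s3.png

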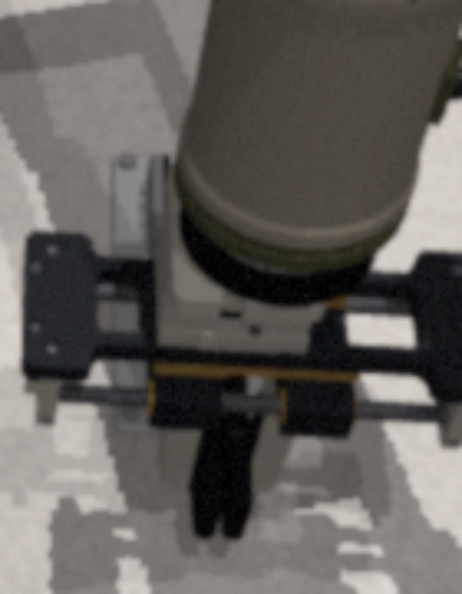

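The arm hides the bottle. The handles are together at (220,490) and the left jaw has moved in. I open the fingers and back straight up to look.

```bash
python3 -m creep '[[[0.6,0,0,0,0,0,0],[0.4,0,0,0,0,0,0],[0.2,0,0,0,0,0,0],[0,0,0,0,0,0,0],[0,0,0,0,0,0,0],[0,0,0,0,0,0,0],[0,0,0,0,0,0,0],[0,0,0,0,0,0,0]]]'; python3 -m creep '[[[0,0,-1,0,0,0,0],[0,0,-2,0,0,0,0],[0,0,-2,0,0,0,0],[0,0,-3,0,0,0,0],[0,0,-3,0,0,0,0],[0,0,-3,0,0,0,0],[0,0,-3,0,0,0,0],[0,0,-2,0,0,0,0]]]';  python3 -m creep '[[[0,2,0,0,0,0,0],[0,4,0,0,0,0,0],[0,4,0,0,0,0,0],[0,4,0,0,0,0,0],[0,4,0,0,0,0,0],[0,2,0,0,0,0,0],[0,0,0,0,0,0,0],[0,0,0,0,0,0,0]]]'
python3 - <<'E'
from h import *
from plant import optics
ims=[]
for n,b in(("top",(100,300,140,280)),("scene",(160,340,370,510))):
    c=optics.read_camera(n); W=cloud(c)
    ims.append(cv2.resize(np.clip(c["frame"][b[0]:b[1],b[2]:b[3]]*1.6,0,255).astype(np.uint8)[:,:,::-1],(390,580)))
    m=(abs(W[...,0]-.466)<.025)&(abs(W[...,1]-.156)<.025)&(W[...,2]>.085)&(W[...,2]<.1)
    q=W[m]; print(n,len(q),(q.min(0)+q.max(0))/2 if len(q) else 0, q.max(0) if len(q) else 0)
    for k,(x,y,z) in dict(square=(.593,-.2455,.085),slim=(.481,-.120,.103),jar=(.6125,-.112,.046)).items():
        m=(np.hypot(W[...,0]-x,W[...,1]-y)<.045)&(abs(W[...,2]-z)<.009); q=W[m]; print(k,len(q),(q.min(0)+q.max(0))/2 if len(q) else 0)
    hm=(c["frame"].max(2)<60)&(np.hypot(W[...,0]-.629,W[...,1]-.133)<.04)&(W[...,2]>.045)&(W[...,2]<.07)
    p=W[hm]; a=np.radians(-8.2); 
    if len(p):
        u=(p[:,:2]-[.629,.133])@[-np.sin(a),np.cos(a)]; print("handle width",u.min(),u.max())
cv2.imwrite("pics/f1.png",np.hstack(ims))
E
```

```text
t: 18.8
tool_pos: [0.631, 0.1331, 0.0371]
orientation: [-1.272, -1.105, 1.106]
force: [0.4, -0.6, -0.3]
opening: 0.0817
t: 19.6
tool_pos: [0.6285, 0.1328, 0.2347]
orientation: [-1.269, -1.1, 1.11]
force: [-0.6, 0.7, 0.1]
opening: 0.093
t: 20.4
tool_pos: [0.6569, 0.3444, 0.238]
orientation: [-1.271, -1.105, 1.105]
force: [-0.3, 0.4, 0.3]
opening: 0.0927
top 81 [0.467393   0.15667152 0.09188155] [0.47498439 0.16421636 0.09866384]
square 80 [ 0.59288257 -0.24485906  0.08210574]
slim 76 [ 0.4808396  -0.11945837  0.10047918]
jar 653 [ 0.61260105 -0.11150779  0.04344066]
handle width -0.012354257071439124 0.012627087476241961
scene 92 [0.46833903 0.1556585  0.09169452] [0.47649232 0.1634977  0.09751685]
square 110 [ 0.5938161  -0.24651448  0.08182155]
slim 93 [ 0.4817375  -0.12133425  0.09994842]
jar 864 [ 0.61349462 -0.11283269  0.04307314]
handle width -0.013165186332575376 0.012678945984716758
```

View pics/f1.png

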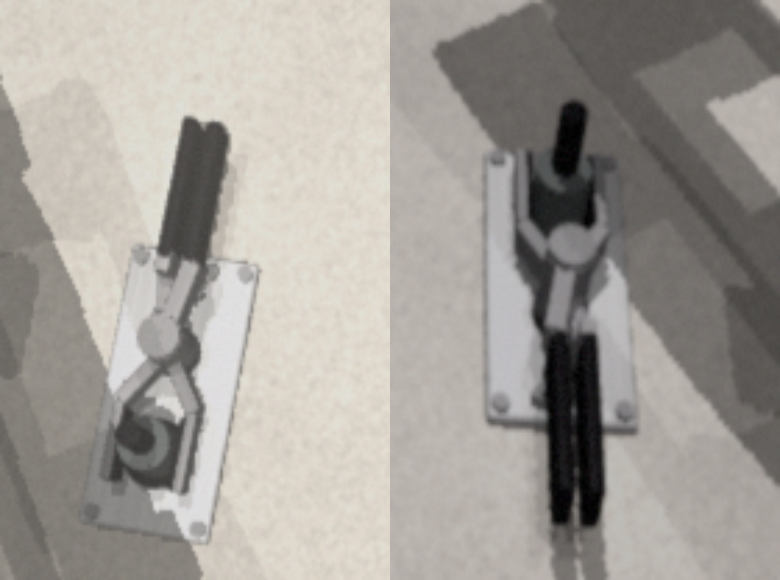

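Both views show the handles shut (25–26 mm over their outer faces) with the robot away. The jaws hold the upright bottle at (0.468,0.156), and the bystanders have not moved. I hand in.

```bash
python3 -c "
from plant import robot
print(robot.close_job())"
```

```text
the job is handed in; nothing more can be done
None
```

The round bottle is clamped, and I handed the job in at about 20.5 s of the 51 s allowed. I picked the bottle up by its cap, set it down on the pad until contact showed about 2 N, and let go. I then squeezed the handles at 25 N until they snapped shut, released them and backed away.

Last checks, from both fixed cameras with the arm well clear:
- **Clamp:** the handles stayed shut without the gripper, 25–26 mm over their outer faces against 26 mm expected.
- **Bottle:** it stands upright between the jaws about 2 mm from the pad centre, with its cap top at the height expected on the pad.
- **Other containers:** the square bottle, slim bottle and jar are within about 1 mm of where they started.

One reading disagreed. While I was squeezing, the gripper showed an opening of 22.4 mm, less than the expected 26 mm, and the arm hid the bottle at that moment. The pictures taken after release showed nothing wrong. The handle angle could not be read directly, so I inferred the locked state from the handle width.

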